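# Clamp a wooden rail with the knob under the stand

## Robot

A 7-joint arm with a two-finger parallel gripper is mounted at the origin on the work surface. World frame = base frame: x ahead of the robot, y to its left, z up, the work surface at z = 0. Lengths are in m, angles in rad, forces in N, time in s.
With the tool pointing down it reaches from about 0.4 to 0.85 m from the base axis. Payload 10.4 kg.
Tool frame: the origin (TCP) lies at the very end of the fingers, on their centre line; the grasp point (between the pads) lies 19 mm behind it (r.pinch_z is the distance from the TCP to the grasp point, in m); z points along the fingers, y is the line along which they close (so a half turn about z gives the same grasp; the last joint's range is limited). The gripper opens to 87 mm and grips with 3 to 60 N. Pads are 19 mm wide; open, the fingers measure 117 mm over their backs; the gripper's body (75 mm by 190 mm) begins 51 mm behind the grasp point.
Start: joints at [-1.331, 0.332, -0.065, 1.46, 0.022, 1.35, -0.088], TCP at [0.162, 0.604, 0.223] pointing down, gripper open.
Joint ranges: [-2.6, 2.6], [-0.5, 2.12], [-1.47, 1.34], [0.16, 2.42], [-1.27, 4.41], [0.06, 2.06], [-2.6, 2.6]. Speed limits (rad/s): [2.22, 2.22, 2.79, 2.79, 3.14, 3.14, 3.14].

## Interface

Orientations are given as a unit quaternion [x, y, z, w].
In Python, from bench import sensors, vision, r gives the robot as it stands.
- The arm moves only by the shell command python3 -m crank 'ROWS' [OPENING] [FORCE]. ROWS is JSON, a list of rows, each a list of 2 entries, a list of its own where there are three numbers: the shift along the tool's x, y, z normalised to -1 to 1, where 1 is 3 cm, then the turn about the tool's z normalised to -1 to 1, where 1 is 8 degrees. A call has 1 to 12 rows; each row shifts and turns the commanded pose from where the row before left it, along the tool's axes as they then stand; what a row does not reach is not made up. A row lasts 1/8 s, in which the tool goes at most 62.5 mm and 10.7 degrees, less where a joint would pass 70% of its speed; a pose out of reach is approached as far as the arm can. A call with a number of a shift or a turn outside -1 to 1 is refused whole. A call with a gripper value outside its range is refused whole. OPENING is the opening, from 0 (shut) to 1 (fully open), set as the call begins (- or left out, the last holds). The fingers move at their own pace and stop on an object; FORCE is the grip in N (left out, the last holds). Time passes only in rows, so rows that do not move let the fingers close. It gives the time, the measured TCP pose, the force, the opening and the grip force at its end, in the units of the state.
- sensors.read_state(): the state, without advancing time (a new reading comes with each control period).
- vision.camera(name): name is "side" or "top"; returns the picture (420x560x3 uint8, red, green, blue); there is no depth.
- vision.camera_model(name): a dict with "vertical_fov" (degrees; the focal length in pixels is half the picture's height over the tangent of half this angle, whatever the lens; pixels are square), "cx", "cy" (the principal point, pixels), "dist" ([k1, k2, p1, p2, k3] as OpenCV has them; the pictures are not rectified), "camera_from_world" (4x4, takes a point from world to camera coordinates). Camera axes: x right, y down, z forward; pixel columns grow to the right and rows downward; lengths in m; the calibration is good to about 2 mm. A picture is of the moment at which its call begins. camera_model takes no time and is no camera call.
- r.close_job(): hands the job in; it is judged then, once.
The state is a dict: "time": time; "joint_positions": joint angles; "joint_vel": joint speeds; "joint_torque": joint torques, N m; "ee_pos": TCP position; "eef_rot": TCP orientation; "ft_force": force on the tool from outside, world axes, zero at the start; "torque": the same for the moment, N m; "width": finger opening in m; "grip_force": force on a finger pad.
Only numpy, scipy, OpenCV 4.12 (cv2) and the standard library are available. Lean on these libraries where they do the work, as an engineer would, in place of code of your own. Each camera call takes 0.05 s, during which the arm holds its last target. There are 200 camera calls.

## Task

Slide the wooden rail along the aluminium fence of the grey clamping stand until its end is fully home against the steel end stop, keeping it on the plate. Then turn the black knob under the stand's front edge clockwise (seen from above) until the steel cam bites and holds the rail firmly flush against the fence, stopping there without overtightening, and let go. Leave everything else on the bench as it is.

Things in the scene. Friction and masses are not known exactly. Their poses are not given: they have to be found in the camera images.
- stand: Fixed grey steel stand: a plate 180 (its x) by 380 (its y) by 12 mm thick, top at 112 mm, underside at 100 mm above the bench, on two upright cheeks at its ends; the front (-x side, towards the robot) is open underneath. Origin on the bench; the plate spans x -90 to +90 mm and y -120 to +260 mm of the stand's frame. x points away from the robot. The rail slides in the stand's -y direction to come home.
- stop_face (a point): Centre of the working face of the fixed steel end stop on the plate: a block 60 mm (x) by 16 mm (y), 22 mm high, 45 mm to the -y side of the knob's axis. The face looks along the stand's +y; the rail's end comes flush against it. Axes as the stand.
- fence: Fixed aluminium bar on the plate, parallel to the stand's y: 25 mm (x) by 300 mm (y) by 16 mm high. Origin at mid length, on its front face (the one that looks to -x, towards the rail), at the plate's top; the bar lies on the +x side of the origin. Its distance from the knob's axis differs from time to time by several mm.
- rail_mid (a point): Centre (half-way up) of the loose wooden rail: 40 mm (x) by 150 mm (y, along the rail) by 40 mm high, about 0.2 kg, resting on the plate beyond the cam on the +y side, roughly parallel to the fence and a few mm in front of it. When home its -y end touches the stop and its +x side the fence.
- knob: Black plastic knob on the underside of the plate. Origin on its upright turning axis, at bench height: x -65, y 0 mm in the stand's frame, 25 mm behind the plate's front edge. Its axes match the stand's when fully loose; from there it turns up to 117 degrees clockwise seen from above, to tighten. It stays where left. Hub 48 mm wide; a short wing opposite the long one stays under the plate.
- wing_end (a point): Middle of the end of the knob's long wing: 100 mm from the axis, 14 mm thick, 65 to 89 mm above the bench, sticking out in front of the plate. Fully loose it points midway between the stand's -x and -y; tightening swings it towards +y. Pushed 85 mm from the axis it needs about 2.5 N while free; once the cam bites this climbs steeply: 8 to 12 N is properly tight, above 16 N overtight.
- cam_axis (a point): Point on the knob's axis above the plate, at mid height of the steel cam: a disc of 20 mm radius, 113 to 126 mm above the bench, carried round by the knob, its centre 12 mm off the axis. The cam is clamped on the shaft 75 degrees further clockwise than the long wing, give or take 14 degrees, so where it bites must be felt. Tightening drives it towards the fence, about 11 mm per rad.
- wrench_grip (a point): Bystander: open-ended wrench, 140 mm, lying on the plate behind the fence.
- jar_mid (a point): Bystander: clear jar of 60 mm diameter, 75 mm high, in front of the stand's +y end; point half-way up.
- can_mid (a point): Bystander: white spray can, 56 mm diameter, 170 mm high, standing on the plate behind the end stop; point half-way up.
- tape_mid (a point): Bystander: roll, 90 mm diameter, 30 mm high, on the bench in front of the stand, beside the knob's swing on the +y side.
- offcut_mid (a point): Bystander: wooden offcut 50 x 90 x 30 mm on the bench beside the stand's -y end.
- mug_mid (a point): Bystander: white mug, 80 mm diameter, 90 mm high, on the bench beside the stand's -y end, near its front.
Mind the look-alikes: they are no part of the job. What is shaped like the part that bears rail_mid but pink or yellow is not meant.

How it is judged:
By the outcome, as a careful person would: the job done as asked, in the order asked, and still so for the second after the job is handed in, with the robot touching nothing.
It also fails if it takes over 72 s, if anything falls off the work surface, if the arm or the gripper's body presses on something with over 40 N, if the wrist force passes 120 N, or if a joint passes its speed limit or range.

## Working session

There is one attempt and no reset: what is moved stays moved. The work goes in short steps, Python scripts to look and compute and a shell command to move; the robot and the scene stay as the last step left them, time stands still between calls to the robot, and variables do not carry over. Pictures are saved under pics/ and viewed, at most 10 in all, crops included, and the job is handed in when it is done.

```bash
ls; mkdir -p pics; python3 - <<'E'
from bench import sensors, vision, r
import cv2, numpy as np
for n in("side","top"):
    im=vision.camera(n); cv2.imwrite(f"pics/{n}0.png",im[:,:,::-1])
    m=vision.camera_model(n); print(n,{k:np.round(v,4).tolist() for k,v in m.items()})
print(sensors.read_state())
E
```

```text
pics
side {'vertical_fov': 42.3438, 'cx': 283.5236, 'cy': 220.5815, 'dist': [-0.1114, 0.0, 0.0, 0.0, 0.0], 'camera_from_world': [[0.8828, -0.4694, -0.0186, -0.3764], [-0.3269, -0.5854, -0.742, 0.3097], [0.3374, 0.6611, -0.6702, 1.2588], [0.0, 0.0, 0.0, 1.0]]}
top {'vertical_fov': 47.1245, 'cx': 282.2505, 'cy': 208.2106, 'dist': [-0.1397, 0.0, 0.0, 0.0, 0.0], 'camera_from_world': [[-0.0157, -0.9999, -0.0015, 0.0685], [-0.9973, 0.0157, -0.0716, 0.4727], [0.0716, 0.0004, -0.9974, 1.353], [0.0, 0.0, 0.0, 1.0]]}
{'time': 0.1, 'joint_positions': array([-1.33061153,  0.33284979, -0.06471018,  1.46081361,  0.02161163,
        1.34988432, -0.08848264]), 'joint_vel': array([-0.00139192, -0.00142906, -0.0016074 , -0.00404407,  0.00107936,
       -0.00145983,  0.00126937]), 'joint_torque': array([ 1.55916779e-03, -6.24552798e+01,  2.47285247e-02, -3.90718997e+01,
       -6.13423297e-02,  3.66535073e-02,  4.34620540e-05]), 'ee_pos': array([0.16227251, 0.60323171, 0.22182872]), 'eef_rot': array([ 1.30990929e-01,  9.91383367e-01, -6.27438247e-04, -5.18006557e-05]), 'ft_force': array([-0.00123547, -0.01056729, -1.16013675]), 'torque': array([ 0.02863716,  0.00328186, -0.04426102]), 'grip_force': 0.0, 'width': 0.08692051389176712}
```

View pics/side0.png

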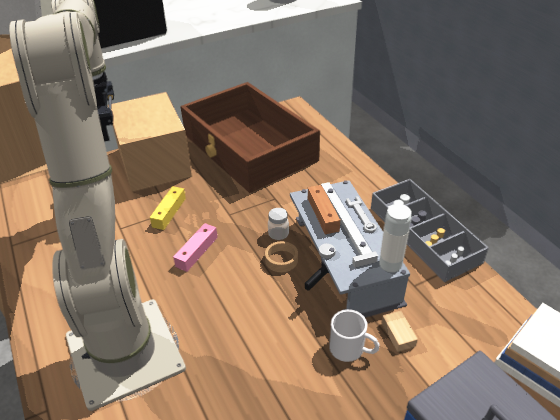

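View pics/top0.png

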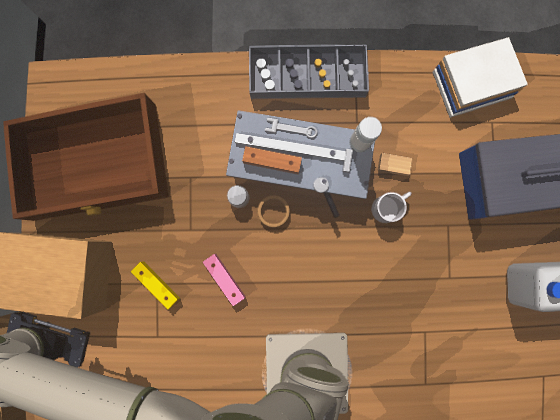

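The side view shows the rail at about (323,208), the cam at (327,252) and the wing at (317,275). The top view shows the rail at (272,160), fence along (235,140)-(350,155), stop at (348,160), cam at (322,185) and wing end at (335,212). The pink and yellow look-alikes lie away from the stand.

```bash
cat > h.py <<'E'
from bench import sensors, vision, r
import cv2, numpy as np
def model(n):
    m=vision.camera_model(n); f=210/np.tan(np.radians(m["vertical_fov"])/2)
    return np.array([[f,0,m["cx"]],[0,f,m["cy"]],[0,0,1]]),np.array(m["dist"]),np.array(m["camera_from_world"])
def cast(n,px,z):
    K,d,T=model(n); p=cv2.undistortPoints(np.array(px,float).reshape(-1,1,2),K,d)[:,0]
    D=np.c_[p,np.ones(len(p))]@T[:3,:3]; o=-T[:3,:3].T@T[:3,3]
    return o+D*((z-o[2])/D[:,2])[:,None]
def proj(n,P):
    K,d,T=model(n); return cv2.projectPoints(np.array(P,float).reshape(-1,1,3),cv2.Rodrigues(T[:3,:3])[0],T[:3,3],K,d)[0][:,0]
def railmask(im,lo=(3,120,60),hi=(13,255,255)):
    return cv2.inRange(cv2.cvtColor(im,cv2.COLOR_RGB2HSV),lo,hi)
E
python3 - <<'E'
from h import *
im=cv2.imread("pics/top0.png"); c=im[100:225,220:385]
cv2.imwrite("pics/topc.png",cv2.resize(c,None,fx=4.8,fy=4.8,interpolation=cv2.INTER_CUBIC))
hs=cv2.cvtColor(im,cv2.COLOR_BGR2HSV)
print(hs[160,272],hs[165,262],hs[190,290],hs[170,310], hs[145,290])
E
```

```text
[ 12 144 206] [ 10 105  90] [11 86 83] [112  22 176] [  0   0 231]
```

View pics/topc.png

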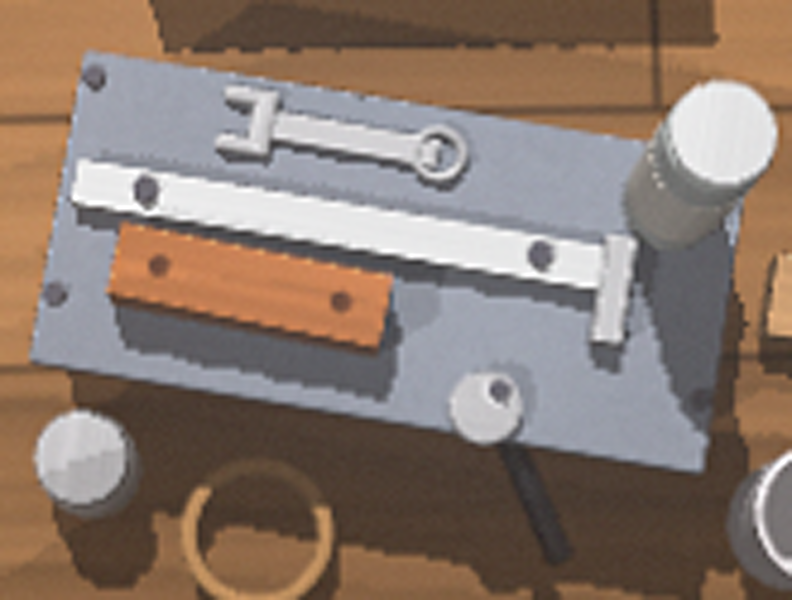

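Crop (4.8x, offset 220,100): plate corners (88,52), (33,362), (703,470); rail top corners (122,225), (392,273), (380,350), (110,293); fence front edge (72,203)-(600,288); stop's working edge (605,235)-(592,340); knob axis screw (498,390); wing end about (560,560).

```bash
cat > scene.py <<'E'
from h import *
def c(p,z): return cast("top",np.array(p,float)/4.8+[220-.4,100-.4],z)
E
python3 - <<'E'
from scene import *
np.set_printoptions(precision=4,suppress=True)
pl=c([(88,52),(33,362),(703,470)],.112)
print("plate",pl,np.linalg.norm(pl[0]-pl[1]),np.linalg.norm(pl[1]-pl[2]))
# stand yaw: y axis from BR to BL
v=pl[1]-pl[2]; ang=np.arctan2(-v[0],v[1]); print("yaw",np.degrees(ang))
fe=c([(72,203),(600,288)],.128); w=fe[0]-fe[1]; ang2=np.arctan2(-w[0],w[1]); print("fence yaw",np.degrees(ang2),np.linalg.norm(w))
ang=(ang+ang2)/2
R=np.array([[np.cos(ang),-np.sin(ang)],[np.sin(ang),np.cos(ang)]])
o=np.mean([pl[0,:2]-R@[.09,.26],pl[1,:2]-R@[-.09,.26],pl[2,:2]-R@[-.09,-.12]],axis=0)
print("origin",o,"yaw",ang)
S=lambda P:(P[:,:2]-o)@R
print("plate S",S(pl)); print("fence S",S(fe))
rl=c([(122,225),(392,273),(380,350),(110,293)],.152); print("rail S",S(rl),rl.mean(0))
print("stop S",S(c([(605,235),(592,340)],.134)))
print("knob S",S(c([(498,390)],.128)))
print("wing S",S(c([(560,560)],.089)), c([(560,560)],.089))
for n,p in dict(stopface=(-.03,-.045),knob=(-.065,0),).items(): print(n,o+R@p)
print("cam ctr S",S(c([(485,408)],.126)))
print("jar,tape W",c([(83,450)],.075),c([(260,530)],.03))
print("jar,tape S",S(c([(83,450)],.075)),S(c([(260,530)],.03)))
E
```

```text
plate [[ 0.734   0.1768  0.112 ]
 [ 0.558   0.2084  0.112 ]
 [ 0.4919 -0.1625  0.112 ]] 0.17883771676449847 0.3767667790570796
yaw -10.103817685148433
fence yaw -10.170421937028436 0.2949499148357721
origin [ 0.6007 -0.0623] yaw -0.17692611737263875
plate S [[ 0.0892  0.2588]
 [-0.0897  0.259 ]
 [-0.0895 -0.1178]]
fence S [[-0.0008  0.2506]
 [-0.001  -0.0443]]
rail S [[-0.0132  0.2186]
 [-0.0158  0.0703]
 [-0.0583  0.0701]
 [-0.0509  0.2187]] [0.5921 0.0859 0.152 ]
stop S [[ 0.0275 -0.0421]
 [-0.0314 -0.0436]]
knob S [[-0.0661  0.0026]]
wing S [[-0.1499 -0.0491]] [[ 0.4444 -0.0843  0.089 ]]
stopface [ 0.5632 -0.1013]
knob [ 0.5367 -0.0509]
cam ctr S [[-0.0768  0.008 ]]
jar,tape W [[0.5122 0.1844 0.075 ]] [[0.468 0.085 0.03 ]]
jar,tape S [[-0.1305  0.2273]] [[-0.1565  0.1217]]
```

```bash
python3 -m crank '[[[0,0,-1],0],[[0,0,-1],0.967],[[0,0,-1],0.967],[[0,0,-0.5],0.967],[[0,0,0],0.967],[[0,0,0],0.967],[[0,0,0],0.967],[[0,0,0],0.967],[[0,0,0],0.967],[[0,0,0],0.967],[[0,0,0],0.967],[[0,0,0],0.967]]' 0.75
cat >> scene.py <<'E'
from scipy.spatial.transform import Rotation as Ro
o=np.array([.6007,-.0623]); ang=-.17693
R=np.array([[np.cos(ang),-np.sin(ang)],[np.sin(ang),np.cos(ang)]])
S=lambda P:(np.atleast_2d(P)[:,:2]-o)@R
def go(s,z):  # units to move the tool to stand-frame point s, height z
    st=sensors.read_state(); M=Ro.from_quat(st["eef_rot"]).as_matrix()
    d=np.r_[o+R@np.array(s),z]-st["ee_pos"]
    print("S now",np.round(S(st["ee_pos"])[0],4),"z",round(st["ee_pos"][2],4),"units",np.round(M.T@d/.03,2),"turn units",
      round((np.degrees(np.arctan2(M[1,1],M[0,1])-ang))/8,2),"F",np.round(st["ft_force"],1),"Fs",np.round(st["ft_force"][:2]@R,1),"j",np.round(st["joint_positions"],2),"w",round(st["width"],4),"g",round(st["grip_force"],1),"t",st["time"])
E
python3 -c "
from scene import *
go((-.035,.145),.30)"
```

```text
time: 1.6
ee_pos: [0.1623, 0.6034, 0.3271]
eef_rot: [0.768, 0.64, -0.0, 0.0]
ft_force: [0.0, -0.6, -0.3]
width: 0.0651
grip_force: 0.0
S now [-0.5487  0.5781] z 0.3271 units [-14.36  17.19   0.91] turn units -0.03 F [ 0.  -0.6 -0.3] Fs [ 0.1 -0.6] j [-1.47  0.3   0.12  1.29 -0.04  1.55 -1.54] w 0.0651 g 0.0 t 1.6
```

```bash
python3 -m crank '[[[-0.8,0.95,0],0],[[-0.8,0.95,0],0],[[-0.8,0.95,0],0],[[-0.8,0.95,0],0],[[-0.8,0.95,0],0],[[-0.8,0.95,0],0],[[-0.8,0.95,0],0],[[-0.8,0.95,0],0],[[-0.8,0.95,0],0]]' && python3 -m crank '[[[-0.8,0.95,0],0],[[-0.8,0.95,0],0],[[-0.8,0.95,0],0],[[-0.8,0.95,0],0],[[-0.8,0.95,0],0],[[-0.8,0.95,0],0],[[-0.8,0.95,0.3],0],[[-0.8,0.95,0.6],0],[[0,0,0.6],0],[[0,0,0.3],0],[[0,0,0],0]]'
python3 - <<'E'
from scene import *
go((-.035,.145),.15)
for n in("side","top"):
    im=vision.camera(n); cv2.imwrite(f"pics/{n}1.png",im[:,:,::-1])
a=cv2.imread("pics/side1.png")[140:300,250:440]; b=cv2.imread("pics/top1.png")[90:225,220:380]
cv2.imwrite("pics/c1.png",np.hstack([cv2.resize(a,(400,340)),cv2.resize(b,(400,340))]))
E
```

```text
time: 2.72
ee_pos: [0.3773, 0.3446, 0.3273]
eef_rot: [0.767, 0.642, -0.0, -0.0]
ft_force: [-0.7, 0.1, 0.1]
width: 0.0655
grip_force: 0.0
time: 4.1
ee_pos: [0.5666, 0.1178, 0.273]
eef_rot: [0.766, 0.642, -0.0, -0.0]
ft_force: [-0.2, -0.2, 0.1]
width: 0.0651
grip_force: 0.0
S now [-0.0653  0.1713] z 0.273 units [-0.88  1.01  4.1 ] turn units 0.01 F [-0.2 -0.2  0.1] Fs [-0.1 -0.2] j [-0.79  0.22  0.61  1.54 -0.13  1.42 -0.35] w 0.0651 g 0.0 t 4.1
```

View pics/c1.png

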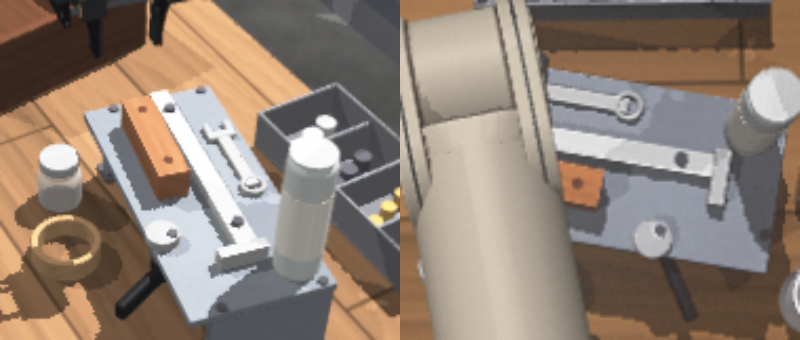

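The rail is untouched, at about (155,150) in the left half, with the gripper high above the bench at top left. I'm moving over the rail and down to just above fence height.

```bash
python3 -m crank '[[[-0.45,0.5,0],0],[[-0.43,0.5,0],0],[[0,0,1],0],[[0,0,1],0],[[0,0,1],0],[[0,0,0.8],0],[[0,0,0.5],0],[[0,0,0.3],0],[[0,0,0],0]]'; python3 -m crank '[[[0,0,0],0],[[0,0,0],0],[[0,0,0],0],[[0,0,0],0],[[0,0,0],0]]' 0.3 10
python3 -c "
from scene import *
go((-.021,.145),.134)"
```

```text
time: 5.32
ee_pos: [0.5923, 0.0854, 0.1357]
eef_rot: [0.767, 0.642, 0.0, -0.0]
ft_force: [-0.2, -0.4, 0.2]
width: 0.065
grip_force: 0.0
time: 5.95
ee_pos: [0.5923, 0.0853, 0.1358]
eef_rot: [0.767, 0.642, 0.0, -0.0]
ft_force: [-1.4, -0.2, 3.8]
width: 0.0405
grip_force: 9.9
S now [-0.0342  0.1439] z 0.1358 units [0.04 0.44 0.06] turn units -0.0 F [-1.4 -0.2  3.8] Fs [-1.4 -0.4] j [-0.7   0.37  0.6   1.67 -0.23  1.17 -0.22] w 0.0405 g 9.9 t 5.95
```

```bash
python3 -m crank '[[[0,0.15,0],0],[[0,0.15,0],0],[[0,0,0],0]]'|grep -E "pos|force"; python3 -m crank '[[[0,0.07,0],0],[[0,0,0],0]]' |grep -E "pos|force";  python3 -m crank '[[[0,0.07,0],0],[[0,0,0],0]]' |grep -E "pos|force"
python3 -c "
from scene import *
go((-.021,.03),.134)"
```

```text
ee_pos: [0.6015, 0.0838, 0.1358]
ft_force: [-1.1, 1.0, 3.9]
grip_force: 9.8
ee_pos: [0.6029, 0.0834, 0.1358]
ft_force: [-3.3, 0.9, 6.2]
grip_force: 9.9
ee_pos: [0.6044, 0.0828, 0.1357]
ft_force: [-7.1, 0.4, 8.3]
grip_force: 10.0
S now [-0.0219  0.1435] z 0.1357 units [-3.78  0.03  0.06] turn units -0.0 F [-7.1  0.4  8.3] Fs [-7.1 -0.8] j [-0.68  0.4   0.59  1.64 -0.24  1.18 -0.21] w 0.0399 g 10.0 t 6.825
```

```bash
python3 -m crank '[[[-0.2,-0.04,0],0],[[-0.4,0,0],0],[[-0.5,0,0],0],[[-0.5,0,0],0],[[-0.5,0,0],0],[[-0.5,0,0],0],[[-0.4,0,0],0],[[-0.3,0,0],0],[[-0.1,0,0],0],[[0,0,0],0]]'|grep -E "pos|force"; python3 -m crank '[[[-0.1,0,0],0],[[0,0,0],0]]' |grep -E "pos|force"
python3 -c "
from scene import *
go((-.021,.03),.134)"
```

```text
ee_pos: [0.5856, -0.0183, 0.1356]
ft_force: [-3.3, 2.2, 6.5]
grip_force: 10.0
ee_pos: [0.5851, -0.0208, 0.1356]
ft_force: [-1.5, 3.7, 7.3]
grip_force: 10.0
S now [-0.0226  0.0381] z 0.1356 units [-0.27  0.05  0.05] turn units -0.0 F [-1.5  3.7  7.3] Fs [-2.1  3.4] j [-0.56  0.35  0.64  1.71 -0.23  1.16 -0.04] w 0.04 g 10.0 t 8.325
```

```bash
for i in 1 2 3; do python3 -m crank '[[[-0.1,0.01,0],0],[[0,0,0],0]]' |grep -E "pos|ft_force"; done
python3 -c "
from scene import *
go((-.021,.03),.134)"
```

```text
ee_pos: [0.5847, -0.0231, 0.1356]
ft_force: [-2.9, 5.4, 6.9]
ee_pos: [0.5843, -0.0255, 0.1356]
ft_force: [-4.3, 7.3, 8.8]
ee_pos: [0.5839, -0.0279, 0.1356]
ft_force: [-6.1, 9.5, 10.0]
S now [-0.0226  0.0309] z 0.1356 units [-0.03  0.05  0.05] turn units 0.0 F [-6.1  9.5 10. ] Fs [-7.7  8.3] j [-0.55  0.35  0.64  1.71 -0.23  1.16 -0.02] w 0.0396 g 10.0 t 9.075
```

```bash
python3 - <<'E'
from scene import *
for n in("side","top"):
    im=vision.camera(n); cv2.imwrite(f"pics/{n}2.png",im[:,:,::-1])
a=cv2.imread("pics/side2.png")[190:290,290:410]; b=cv2.imread("pics/top2.png")[120:220,270:390]
cv2.imwrite("pics/c2.png",np.hstack([cv2.resize(a,(400,333),interpolation=2),cv2.resize(b,(400,333),interpolation=2)]))
print(proj("side",np.r_[o+R@[-.03,-.045],.134]),proj("top",np.r_[o+R@[-.03,-.045],.134]))
E
```

```text
[[352.97305523 256.36478469]] [[343.51561027 170.00399175]]
```

View pics/c2.png

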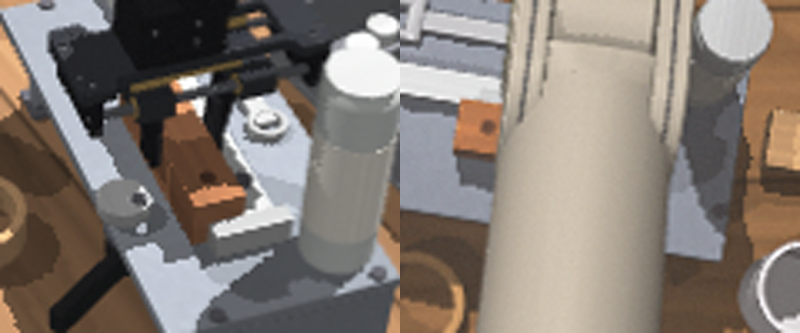

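The side crop shows the rail's near end at about (215,210), just behind the stop, possibly with a small gap. The top crop shows its far end at about (458,128). I'm measuring the far end next.

```bash
python3 - <<'E'
from scene import *
px=lambda u,v:((u-400)*.3+270-.35,v*.3+120-.35)
print("far end S (want y .105)",S(cast("top",[px(461,100),px(456,154)],.152)))
E
for i in 1 2 ; do python3 -m crank '[[[-0.1,0,0],0],[[0,0,0],0]]' |grep -E "pos|ft_force"; done
```

```text
far end S (want y .105) [[-0.00370797  0.1071646 ]
 [-0.04626253  0.10421927]]
ee_pos: [0.5834, -0.0302, 0.1353]
ft_force: [-3.3, 11.6, 7.0]
ee_pos: [0.583, -0.0327, 0.135]
ft_force: [-2.9, 12.2, 3.6]
```

```bash
python3 -m crank '[[[0.03,0.03,0],0],[[0,0,0],0],[[0,0,0],0]]' |grep -E "pos|ft_force"; python3 -m crank '[[[0,0,0],0],[[0,0,0],0],[[0,0,0],0],[[0,0,-0.3],0],[[0,0,-0.6],0],[[0,0,-1],0],[[0,0,-1],0],[[0,0,-1],0]]' 0.65;  python3 -m crank '[[[0,-1,-0.3],0.95],[[0,-1,0],0.95],[[0,-1,0],0.95],[[0,-1,0],0.95],[[0,-1,0],0.95],[[0,0,0],0.95],[[0,0,0],0.95],[[0,0,0],0.95],[[0,0,0],0.95],[[0,0,0],0.95],[[0,0,0],0.95],[[0,0,0],0.8]]' 0
python3 - <<'E'
from scene import *
go((-.12,-.095),.07)
for n in("side","top"):
    im=vision.camera(n); cv2.imwrite(f"pics/{n}3.png",im[:,:,::-1])
a=cv2.imread("pics/side3.png")[190:310,270:414]; b=cv2.imread("pics/top3.png")[120:240,270:414]
cv2.imwrite("pics/c3.png",np.hstack([cv2.resize(a,(400,333),interpolation=2),cv2.resize(b,(400,333),interpolation=2)]))
print("mug,can S",S(cast("top",[(391,207)],.09)),S(cast("top",[(370,128)],.282)))
E
```

```text
ee_pos: [0.583, -0.0326, 0.1349]
ft_force: [-7.8, 11.6, 7.0]
time: 11.05
ee_pos: [0.5849, -0.0346, 0.255]
eef_rot: [0.767, 0.642, 0.001, 0.0]
ft_force: [-0.4, 0.3, -0.7]
width: 0.0568
grip_force: 0.0
time: 12.55
ee_pos: [0.4519, 0.0283, 0.2629]
eef_rot: [0.996, -0.091, 0.001, -0.0]
ft_force: [-0.2, -0.1, -0.0]
width: 0.0001
grip_force: 0.0
S now [-0.1624  0.063 ] z 0.2629 units [1.43 5.27 6.43] turn units -11.29 F [-0.2 -0.1 -0. ] Fs [-0.2 -0.1] j [-0.73 -0.12  0.53  1.85  0.06  1.39 -1.97] w 0.0001 g 0.0 t 12.55
mug,can S [[-0.10132786 -0.19248068]] [[ 0.05330345 -0.07690456]]
```

View pics/c3.png

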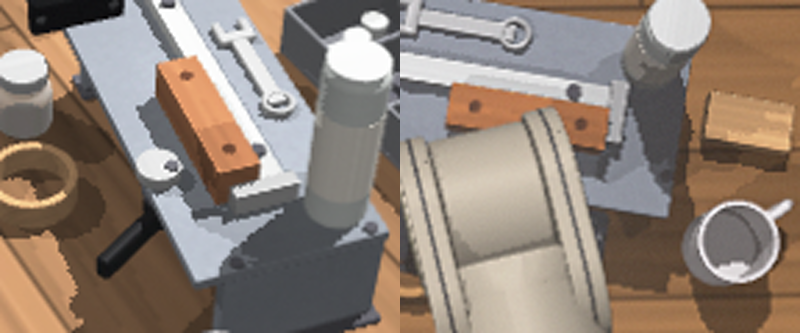

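The rail end touches the stop (right crop, (607,125)) and the rail lies along the fence. Nothing else has moved. The closed gripper now goes down on the -y side of the wing.

```bash
python3 -m crank '[[[0.25,0.9,0],0],[[0.25,0.9,0],0],[[0.25,0.9,0],0],[[0.25,0.9,0],0],[[0.23,0.85,0],0],[[0.2,0.82,0.3],0],[[0,0,1],0],[[0,0,1],0],[[0,0,1],0],[[0,0,0.7],0],[[0,0,0],0]]'
python3 -c "
from scene import *
go((-.12,-.095),.07)"
```

```text
time: 14.02
ee_pos: [0.4653, -0.1345, 0.1411]
eef_rot: [0.996, -0.088, -0.001, 0.0]
ft_force: [0.5, -0.2, 0.3]
width: 0.0004
grip_force: 0.0
S now [-0.1206 -0.0949] z 0.1411 units [0.02 0.   2.37] turn units -11.24 F [ 0.5 -0.2  0.3] Fs [ 0.6 -0.1] j [-0.55  0.09  0.79  1.96 -0.07  1.12 -1.49] w 0.0004 g 0.0 t 14.025
```

```bash
cat > wing.py <<'E'
from scene import *
A=np.array([-.0655,.001]); hx,hy=.0095,.015
def C(phi,r=.085):
    p=np.radians(phi); e=np.array([np.cos(p),np.sin(p)]); t=np.array([np.sin(p),-np.cos(p)])
    return A+r*e-(.007+hx*abs(t[0])+hy*abs(t[1]))*t
def state():
    st=sensors.read_state(); s=S(st["ee_pos"])[0]; f=st["ft_force"][:2]@R
    ph=min(np.arange(100,230,.25),key=lambda q:abs((C(q)-s)@[np.sin(np.radians(q)),-np.cos(np.radians(q))]) + (0 if abs(np.degrees(np.arctan2(*(s-A)[::-1]))%360-q)<45 else 9))
    p=np.radians(ph); t=np.array([np.sin(p),-np.cos(p)]); e=np.array([np.cos(p),np.sin(p)])
    rc=(s+[hx*np.sign(t[0]),hy*np.sign(t[1])]-A)@e; F=-f@t
    print(f"t {st['time']:.2f} S {s.round(4)} z {st['ee_pos'][2]:.4f} phi {ph} rc {rc:.4f} Fs {f.round(1)} Ftan {F:.1f} F@85 {F*rc/.085:.1f} radial {f@e:.1f}  j {st['joint_positions'].round(2)}")
    return s,ph
E
python3 -m crank '[[[0,0,0.7],0],[[0,0,0.7],0],[[0,0,0.6],0],[[0,0,0.35],0],[[0,0,0],0]]' |grep -E "pos|ft"
python3 - <<'E'
from wing import *
s,_=state()
print("wing end side cast S",S(cast("side",[(307.8,285.4)],.08)))
prev=s
for q in range(215,115,-5):
    c=C(q); d=(c-prev)/.03; print(q,c.round(4),"units",round(d[0],2),round(-d[1],2)); prev=c
E
```

```text
ee_pos: [0.4662, -0.1345, 0.0714]
ft_force: [-0.2, -0.7, 0.8]
t 14.65 S [-0.1197 -0.0948] z 0.0714 phi 227.75 rc 0.1026 Fs [-0.1 -0.7] Ftan 0.4 F@85 0.5 radial 0.6  j [-0.51  0.21  0.77  2.03 -0.18  0.97 -1.4 ]
wing end side cast S [[-0.14645096 -0.05203658]]
215 [-0.1209 -0.068 ] units -0.04 -0.89
210 [-0.1267 -0.0629] units -0.19 -0.17
205 [-0.1321 -0.0572] units -0.18 -0.19
200 [-0.137  -0.0509] units -0.16 -0.21
195 [-0.1414 -0.0441] units -0.15 -0.23
190 [-0.1451 -0.0368] units -0.12 -0.24
185 [-0.1482 -0.0291] units -0.1 -0.26
180 [-0.1505 -0.021 ] units -0.08 -0.27
175 [-0.1522 -0.0143] units -0.06 -0.22
170 [-0.1533 -0.0073] units -0.04 -0.23
165 [-1.538e-01 -1.000e-04] units -0.02 -0.24
160 [-0.1537  0.0072] units 0.0 -0.24
155 [-0.1529  0.0146] units 0.03 -0.25
150 [-0.1515  0.0221] units 0.05 -0.25
145 [-0.1493  0.0295] units 0.07 -0.25
140 [-0.1464  0.0368] units 0.1 -0.24
135 [-0.1428  0.0439] units 0.12 -0.24
130 [-0.1385  0.0507] units 0.14 -0.23
125 [-0.1334  0.0572] units 0.17 -0.22
120 [-0.1277  0.0632] units 0.19 -0.2
```

```bash
python3 -m crank '[[[-0.04,-0.45,0],0],[[0,-0.44,0],0],[[-0.19,-0.17,0],0],[[-0.18,-0.19,0],0],[[-0.16,-0.21,0],0]]' |grep -E "ft"; python3 -c "
from wing import *
state()"; python3 -m crank '[[[-0.15,-0.23,0],0],[[-0.12,-0.24,0],0],[[-0.1,-0.26,0],0],[[-0.08,-0.27,0],0]]' |grep -E "ft"; python3 -c "
from wing import *
state()"
```

```text
ft_force: [1.5, -1.5, -1.2]
t 15.28 S [-0.137  -0.0509] z 0.0713 phi 200.0 rc 0.0887 Fs [ 1.7 -1.2] Ftan 1.7 F@85 1.8 radial -1.2  j [-0.61  0.15  0.75  2.08 -0.13  0.96 -1.54]
ft_force: [1.4, -2.5, 0.2]
t 15.78 S [-0.1507 -0.0205] z 0.0710 phi 179.5 rc 0.0757 Fs [ 1.8 -2.3] Ftan 2.2 F@85 2.0 radial -1.9  j [-0.66  0.11  0.73  2.1  -0.09  0.96 -1.63]
```

```bash
python3 -m crank '[[[-0.06,-0.22,0],0],[[-0.04,-0.23,0],0],[[-0.02,-0.24,0],0],[[0,-0.24,0],0]]' |grep -E "ft"; python3 -c "
from wing import *
state()"; python3 -m crank '[[[0.03,-0.25,0],0],[[0.02,-0.12,0],0],[[0.03,-0.13,0],0]]' |grep -E "ft"; python3 -c "
from wing import *
state()"
```

```text
ft_force: [-0.0, -3.2, -0.0]
t 16.27 S [-0.1542  0.0073] z 0.0710 phi 160.0 rc 0.0817 Fs [ 0.5 -3.1] Ftan 2.8 F@85 2.6 radial -1.5  j [-0.7   0.11  0.7   2.11 -0.08  0.96 -1.7 ]
ft_force: [-0.2, -3.4, 0.2]
t 16.65 S [-0.1518  0.0221] z 0.0709 phi 150.0 rc 0.0845 Fs [ 0.4 -3.4] Ftan 2.7 F@85 2.7 radial -2.0  j [-0.72  0.12  0.69  2.1  -0.09  0.96 -1.73]
```

Still free. Now going in 2.5° steps.

```bash
s(){ python3 -c "
from wing import *
state()"; }
python3 -m crank '[[[0.03,-0.12,0],0],[[0.04,-0.13,0],0]]' >/dev/null; s; python3 -m crank '[[[0.05,-0.12,0],0],[[0,0,0],0]]' >/dev/null; s;  python3 -m crank '[[[0.05,-0.12,0],0],[[0,0,0],0]]' >/dev/null; s
```

```text
t 16.90 S [-0.1496  0.0296] z 0.0710 phi 145.0 rc 0.0861 Fs [-0.  -2.8] Ftan 2.3 F@85 2.4 radial -1.6  j [-0.73  0.13  0.69  2.09 -0.1   0.96 -1.74]
t 17.15 S [-0.1481  0.0336] z 0.0710 phi 142.25 rc 0.0869 Fs [-0.  -1.2] Ftan 0.9 F@85 1.0 radial -0.7  j [-0.73  0.13  0.68  2.08 -0.1   0.96 -1.74]
t 17.40 S [-0.1465  0.037 ] z 0.0710 phi 140.0 rc 0.0875 Fs [ 0.5 -0.9] Ftan 0.4 F@85 0.4 radial -0.9  j [-0.73  0.14  0.68  2.08 -0.11  0.96 -1.74]
```

```bash
s(){ python3 -c "
from wing import *
state()"; }
python3 -m crank '[[[0.05,-0.12,0],0]]' >/dev/null; s; python3 -m crank '[[[0.06,-0.12,0],0]]' >/dev/null; s;  python3 -m crank '[[[0.07,-0.12,0],0]]' >/dev/null; s; python3 -m crank '[[[0.07,-0.11,0],0]]' >/dev/null; s
```

```text
t 17.52 S [-0.1451  0.0401] z 0.0710 phi 137.75 rc 0.0883 Fs [-0.2 -2.9] Ftan 2.3 F@85 2.4 radial -1.8  j [-0.73  0.14  0.68  2.07 -0.11  0.96 -1.75]
t 17.65 S [-0.1432  0.044 ] z 0.0710 phi 135.25 rc 0.0893 Fs [ 0.3 -2.5] Ftan 1.6 F@85 1.6 radial -2.0  j [-0.74  0.15  0.67  2.07 -0.11  0.96 -1.75]
t 17.77 S [-0.1411  0.0477] z 0.0710 phi 132.5 rc 0.0902 Fs [ 0.5 -2.4] Ftan 1.3 F@85 1.3 radial -2.2  j [-0.74  0.16  0.67  2.06 -0.12  0.96 -1.75]
t 17.90 S [-0.139   0.0509] z 0.0710 phi 130.25 rc 0.0909 Fs [-1.1 -5.7] Ftan 4.5 F@85 4.8 radial -3.6  j [-0.74  0.17  0.67  2.05 -0.12  0.96 -1.75]
```

```bash
s(){ python3 -c "
from wing import *
state()"; }
python3 -m crank '[[[0.03,-0.03,0],0]]' >/dev/null; s; python3 -m crank '[[[0.03,-0.03,0],0]]' >/dev/null; s
```

```text
t 18.02 S [-0.1384  0.0514] z 0.0708 phi 129.75 rc 0.0909 Fs [-3.4 -5.1] Ftan 5.8 F@85 6.2 radial -1.7  j [-0.74  0.17  0.67  2.05 -0.13  0.96 -1.75]
t 18.15 S [-0.1379  0.052 ] z 0.0708 phi 129.25 rc 0.0909 Fs [-4.8 -5.1] Ftan 6.9 F@85 7.4 radial -0.9  j [-0.74  0.17  0.67  2.05 -0.13  0.96 -1.75]
```

```bash
s(){ python3 -c "
from wing import *
state()"; }
python3 -m crank '[[[0.02,-0.02,0],0]]' >/dev/null; s; python3 -m crank '[[[0.02,-0.02,0],0]]' >/dev/null; s
```

```text
t 18.27 S [-0.1374  0.0525] z 0.0707 phi 128.75 rc 0.0909 Fs [-4.9 -6. ] Ftan 7.5 F@85 8.1 radial -1.6  j [-0.74  0.17  0.67  2.05 -0.13  0.96 -1.75]
t 18.40 S [-0.137   0.0529] z 0.0707 phi 128.5 rc 0.0909 Fs [-5.3 -7.2] Ftan 8.7 F@85 9.3 radial -2.3  j [-0.74  0.17  0.67  2.05 -0.13  0.97 -1.75]
```

```bash
s(){ python3 -c "
from wing import *
state()"; }
python3 -m crank '[[[0.013,-0.013,0],0]]' >/dev/null; s; python3 -m crank '[[[0,0,0],0],[[-0.1,0.1,0],0],[[-0.3,0.3,0],0],[[-0.5,0.5,0],0],[[-0.5,0,-0.5],0],[[0,0,-1],0],[[0,0,-1],0],[[0,0,-1],0],[[-1,0,-1],0],[[-1,0,-1],0],[[-1,0,0],0],[[0,0,0],0]]'; python3 - <<'E'
from wing import *
state()
for n in("side","top"):
    im=vision.camera(n); cv2.imwrite(f"pics/{n}4.png",im[:,:,::-1])
a=cv2.imread("pics/side4.png")[180:310,260:416]; b=cv2.imread("pics/top4.png")[100:230,230:386]
cv2.imwrite("pics/c4.png",np.hstack([cv2.resize(a,(400,333),interpolation=2),cv2.resize(b,(400,333),interpolation=2)]))
E
```

```text
t 18.52 S [-0.1367  0.0532] z 0.0707 phi 128.25 rc 0.0910 Fs [-5.8 -6.7] Ftan 8.7 F@85 9.3 radial -1.7  j [-0.74  0.18  0.67  2.04 -0.13  0.97 -1.75]
time: 20.02
ee_pos: [0.3409, 0.0118, 0.2363]
eef_rot: [0.996, -0.088, 0.001, -0.001]
ft_force: [-0.2, 0.1, -0.8]
width: 0.0006
grip_force: 0.0
t 20.02 S [-0.2688  0.0272] z 0.2363 phi 166.0 rc 0.1980 Fs [-0.2  0.1] Ftan -0.0 F@85 -0.0 radial 0.2  j [-0.77 -0.43  0.46  2.11  0.19  1.42 -2.13]
```

View pics/c4.png

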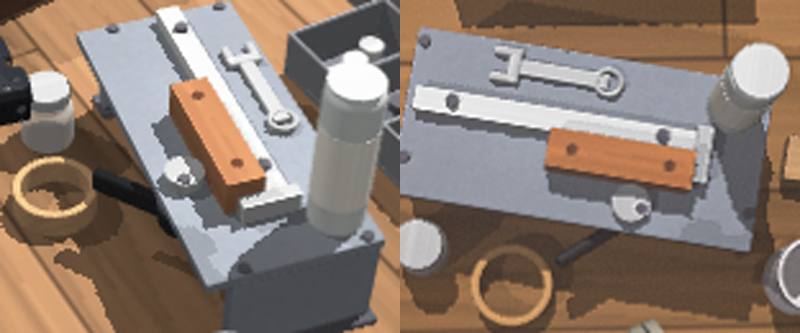

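The cam bears on the rail's front face (right crop, (632,205)), the wing points to (560,262) and nothing else has moved. One numeric check of rail flushness follows.

```bash
python3 - <<'E'
from scene import *
im=cv2.imread("pics/top4.png"); hs=cv2.cvtColor(im,cv2.COLOR_BGR2HSV)
m=cv2.inRange(hs,(5,120,150),(16,255,255)); k=np.zeros_like(m); k[145:178,280:345]=255; m&=k
cs=max(cv2.findContours(m,0,2)[0],key=cv2.contourArea); (c0,wh,a)=cv2.minAreaRect(cs); b=cv2.boxPoints((c0,(wh[0]+1,wh[1]+1),a))
P=S(cast("top",b,.152)); print(cv2.contourArea(cs),P.round(4),"centre",P.mean(0).round(4))
d=[P[(i+1)%4]-P[i] for i in range(4)]; e=max(d,key=np.linalg.norm); print("yaw",np.degrees(np.arctan(e[0]/e[1])),[round(float(np.linalg.norm(v)),4) for v in d])
E
```

```text
779.0 [[-0.0425  0.107 ]
 [-0.0011  0.1069]
 [-0.0018 -0.0449]
 [-0.0432 -0.0443]] centre [-0.0222  0.0312]
yaw 0.24139240740549087 [0.0414, 0.1518, 0.0414, 0.1513]
```

```bash
python3 -c "
from bench import r
print(r.close_job())"
```

```text
the job is handed in; nothing more can be done
None
```

The rail is home against the end stop and flush with the fence. The knob was turned clockwise until the cam bit, at about 9.3 N referred to 85 mm, then let go. The job was handed in at about 20 s, with nothing else seen to have moved.

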